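# Take the stack apart onto the colour mats

## Robot

A 6-joint arm with a two-finger parallel gripper is mounted at the origin on a cart in front of the work surface, level with it; the furniture and walls round the work are solid. World frame = base frame: x ahead of the robot, y to its left, z up, the work surface at z = 0. Lengths are in m, angles in rad, forces in N, time in s.
With the tool pointing down it reaches from about 0.15 to 0.775 m from the base axis. Payload 6.1 kg.
Tool frame: the origin (TCP) lies on the centre line of the jaws, within the pads' length; the fingertips stand 14 mm ahead of it and the grasp point (between the pads) lies 5 mm behind it; z points along the fingers, x is the direction in which the jaws open and shut, and the axes are right-handed (so a half turn about z gives the same grasp; the last joint's range is limited). The gripper opens to 85 mm and grips with 20 to 120 N. Pads are 22 mm wide; open, the fingers measure 114 mm over their backs; the gripper's body (76 mm by 85 mm) begins 54 mm behind the grasp point. The pads swing forward as they close: fully open they stand 13 mm farther back than shut.
Start: joints at [-1.257, 0.126, -0.04, 1.405, 0, 1.571], TCP at [0.162, -0.499, 0.245] pointing down, gripper open.
Joint ranges: [-2.72, 2.72], [-0.95, 1.95], [-1.27, 1.35], [-1.78, 2.02], [-1.46, 1.47], [-3.14, 3.14]. Speed limits (rad/s): [2.39, 2.39, 3.01, 3.14, 3.14, 3.14].

## Interface

Orientations are given as [roll, pitch, yaw] about the fixed x, y, z axes, in that order (R = Rz(yaw) Ry(pitch) Rx(roll)).
In Python, from station import * gives the robot as it stands.
- The arm moves only by the shell command python3 -m crank 'ROWS' [OPENING]. ROWS is JSON, a list of rows, each a list of 4 numbers: the shift along the tool's x, y, z normalised to -1 to 1, where 1 is 0.3 m, then the turn about the tool's z normalised to -1 to 1, where 1 is pi rad. A call has exactly 10 rows; each row is the pose to reach, as a shift and turn from the pose commanded when the call began, along the tool's axes at that moment, turning the shorter way round; what a row does not reach only later rows make up. A row lasts 1/10 s, in which the tool goes at most 50 mm and 8.59 degrees, less where a joint would pass 70% of its speed; a pose out of reach is approached as far as the arm can. A call with a number of a shift or a turn outside -1 to 1 is refused whole. A call with a gripper value outside its range is refused whole. OPENING is the closure, from -1 (fully open) to 1 (shut), so that 0 is half open, set as the call begins (- or left out, the last holds). The fingers move at their own pace and stop on an object; the grip force is fixed at half the most. Time passes only in rows, so rows that repeat a pose let the fingers close, or fill a call up. It gives the time, the measured TCP pose, the force and the opening at its end, in the units of the state.
- read_state(): the state, without advancing time (a new reading comes with each control period).
- capture(name): name is "scene" or "top"; returns a dict with "img" (420x560x3 uint8, red, green, blue), "camera_matrix" (3x3 intrinsics, pixels), "k1" (the pictures are not rectified: a ray, as slopes to the right and down, at radius r is drawn at 1 + k1 r^2 times it, then the intrinsics apply), "xyz" and "attitude" of the camera in the world. Camera axes: x right, y up, looking along -z (the intrinsics and any distortion apply to the point x, -y, -z); pixel columns grow to the right and rows downward; lengths in m; the calibration is good to about 2 mm. A picture is of the moment at which its call begins. There is no depth.
- job_done(): hands the job in, once; it reports no verdict.
Trained networks look in a picture, given as the dict that the camera call returned (one of the last four; its "shot" number tells which), for a name from the list of things; names that differ only in an ending like _2 or _b are one class to them, and where a whole thing is asked for, a point or a joint stands for the part that bears it (a point fixed in the world has none). Each returns a list of dicts, best first, with "score" (0 to 1); they miss things now and then, are a little off and sometimes report something else, mostly with a low value. They report only what shows in the picture. A call takes as long as a camera call. They do not tell look-alikes from the thing itself.
- look_for(picture, query): "centre" ([column, row] in pixels, amid what is visible of it).
The state is a dict: "time_s": time; "qpos": joint angles; "joint_vel": joint speeds; "tau": joint torques, N m; "eef_pos": TCP position; "tcp_rot": TCP orientation; "wrist_force": force on the tool from outside, world axes, zero at the start; "wrist_torque": the same for the moment, N m; "grip_width": opening from 0.0 (shut) to 1.0 (fully open).
Only numpy, scipy, OpenCV 4.12 (cv2) and the standard library are available. Lean on these libraries where they do the work, as an engineer would, in place of code of your own. Each camera call takes 0.05 s, during which the arm holds its last target. There are 200 camera calls.

## Task

Four things have been piled into one stack on the bench: take it apart and set each upright in the middle of its own mat - the dropper bottle on the small blue disc, the pigment jar on the large orange disc, the timer on the green square and the sanding block on the yellow rectangle. The timer and the block must lie square with their mats, the block's long side along the mat's long side. Let nothing fall over, and leave the beaker and the black bottle where they stand.

Things in the scene. Friction and masses are not known exactly. Their poses are not given: they have to be found in the camera images.
- dropper_bottle: Slim orange dropper bottle with a ribbed black cap, upright on top of the stack: round, diameter 28, height 75 mm (the cap, diameter 26, is the top 21 mm), about 30 g. Origin: centre of its underside; z up.
- pigment: Wide orange jar with a black screw cap, upright, second from the top of the stack, under the dropper bottle: round, diameter 48, height 62 mm (the cap, diameter 44, is the top 17 mm), about 70 g. Origin: centre of its underside; z up.
- bench_timer: White bench timer lying flat, display up, under the pigment jar and on the sanding block: 66 x 66 mm, body 22 mm thick (buttons to 24), about 70 g. Origin: centre of its underside; x and y along its sides, z up.
- block: Sanding sponge, yellow with a dark brown top, lying flat on the bench as the bottom of the stack; rigid: 65 mm along its x, 100 mm along its y, 25 mm high, about 35 g. Origin: centre of its underside; z up. In the stack the timer is roughly in line with it.
- mat_blue: The place of the dropper bottle: small blue disc, diameter 60 mm. Fixed flat rubber mat, 3 mm thick with a dark border; objects stand on top of it. Origin: centre of its underside, on the bench; z up. 
- mat_orange: The place of the pigment jar: large orange disc, diameter 80 mm. Fixed flat rubber mat, 3 mm thick with a dark border; objects stand on top of it. Origin: centre of its underside, on the bench; z up. 
- mat_green: The place of the timer: green square, 96 x 96 mm, x and y along its sides. Fixed flat rubber mat, 3 mm thick with a dark border; objects stand on top of it. Origin: centre of its underside, on the bench; z up. 
- mat_yellow: The place of the sanding block: yellow rectangle, 95 mm along its x, 130 mm along its y. Fixed flat rubber mat, 3 mm thick with a dark border; objects stand on top of it. Origin: centre of its underside, on the bench; z up. 
- cup: Bystander: empty clear beaker, upright on the bench at the right of the work, diameter 69, height 91 mm, 30 g, loose. Origin: centre of its underside.
- resin: Bystander: black bottle with a black cap, upright on the bench behind the work, diameter 68, height 165 mm, loose. Origin: centre of its underside.
Not all that is in view belongs to the job. Leave any brown or white look-alike of the mat_blue alone.

How it is judged:
At the end, for the whole second after the job is handed in: Each thing rests flat or upright (0.1 rad) on its own mat: dropper bottle blue, pigment jar orange, timer green, block yellow; centre within 15 mm of the mat's centre, underside within 4 mm of its top, timer and block square with it within 0.25 rad; all released and at rest (horizontal distance between dropper_bottle and mat_blue below 0.015 m and z of dropper_bottle in the frame of mat_blue between -0.001 and 0.007 m and angle between each of dropper_bottle, pigment, bench_timer, block's own z axis and vertical below 0.1 rad and linear speed of each of dropper_bottle, pigment, bench_timer, block below 0.01 m/s and contact force between each of dropper_bottle, pigment, bench_timer, block and the fingers below 0.05 N and horizontal distance between pigment and mat_orange below 0.015 m and z of pigment in the frame of mat_orange between -0.001 and 0.007 m and horizontal distance between bench_timer and mat_green below 0.015 m and z of bench_timer in the frame of mat_green between -0.001 and 0.007 m and horizontal distance between block and mat_yellow below 0.015 m and z of block in the frame of mat_yellow between -0.001 and 0.007 m and angle between the x axis of block and the x axis of mat_yellow, either way round below 0.25 rad and (angle between the x axis of bench_timer and the x axis of mat_green, either way round below 0.25 rad or angle between the x axis of bench_timer and the y axis of mat_green, either way round below 0.25 rad)); the robot touches nothing.
It fails at once if one of the four stacked things is tipped over (more than 0.7 rad) (angle between any of dropper_bottle, pigment, bench_timer, block's own z axis and vertical above 0.7 rad).
It fails at once if the beaker or the black bottle is shifted more than 20 mm or tipped more than 0.4 rad (distance of any of cup, resin from where it was at the start of the episode above 0.02 m or angle between any of cup, resin's own z axis and vertical above 0.4 rad).
It also fails if it takes over 120 s, if anything falls off the work surface, if the arm or the gripper's body presses on something with over 40 N, if the wrist force passes 120 N, or if a joint passes its speed limit or range.

## Working session

There is one attempt and no reset: what is moved stays moved. The work goes in short steps, Python scripts to look and compute and a shell command to move; the robot and the scene stay as the last step left them, time stands still between calls to the robot, and variables do not carry over. Pictures are saved under pics/ and viewed, about 12 in all and at most 16, crops included, and the job is handed in when it is done.

```bash
mkdir -p pics; ls; cat > h.py <<'E'
from station import *
import numpy as np, cv2
from scipy.spatial.transform import Rotation as Ro
def att(c):
    a=np.array(c["attitude"],float)
    if a.shape==(3,3): return a
    return Ro.from_euler('xyz',a).as_matrix() if a.size==3 else None
def ray(c,uv):
    K=np.array(c["camera_matrix"]);k=c["k1"]
    d=np.array([(uv[0]-K[0,2])/K[0,0],(uv[1]-K[1,2])/K[1,1]]);p=d.copy()
    for _ in range(30): p=d/(1+k*(p@p))
    return att(c)@np.array([p[0],-p[1],-1.0])
def at(c,uv,z):
    r=ray(c,uv);o=np.array(c["xyz"]);return (o+r*(z-o[2])/r[2])
def proj(c,P):
    q=att(c).T@(np.array(P)-np.array(c["xyz"]));s=np.array([q[0],-q[1]])/-q[2]
    s=s*(1+c["k1"]*(s@s));K=np.array(c["camera_matrix"]);return np.array([K[0,0]*s[0]+K[0,2],K[1,1]*s[1]+K[1,2]])
def save(c,n): cv2.imwrite(f"pics/{n}.png",np.array(c["img"])[:,:,::-1])
E
python3 - <<'E'
from h import *
np.set_printoptions(precision=4,suppress=True)
print(read_state())
Z=dict(dropper_bottle=.18,pigment=.11,bench_timer=.05,block=.02,mat_blue=.003,mat_orange=.003,mat_green=.003,mat_yellow=.003,cup=.05,resin=.08)
for n in("scene","top"):
    c=capture(n);save(c,n+"0");print(n,c["camera_matrix"],c["k1"],c["xyz"],c["attitude"])
    for k,z in Z.items():
        for d in look_for(c,k)[:3]: print(k,round(d["score"],2),np.round(d["centre"],1),at(c,d["centre"],z)[:2])
E
```

```text
pics
{'time_s': 0.0, 'qpos': array([-1.257 ,  0.1264, -0.0406,  1.4054,  0.    ,  1.5708]), 'joint_vel': array([ 0.0017, -0.0015,  0.0019,  0.0006, -0.    ,  0.002 ]), 'tau': array([ -0.0023, -43.591 ,  35.2924,   0.017 ,  -0.0003,   0.    ]), 'eef_pos': array([ 0.1619, -0.499 ,  0.2445]), 'tcp_rot': array([-3.1416,  0.0016, -1.257 ]), 'wrist_force': array([ 0.2661, -1.1559, -0.6284]), 'wrist_torque': array([ 0.0074, -0.0061, -0.0185]), 'grip_width': 0.998441180965561}
scene [[459.7298   0.     284.4918]
 [  0.     459.7298 218.7403]
 [  0.       0.       1.    ]] -0.024659937307058455 [-0.117  -0.6864  0.5878] [ 1.1077 -0.022  -0.7687]
dropper_bottle 0.74 [229.5 265.3] [ 0.2705 -0.1686]
dropper_bottle 0.62 [225.4 200.4] [0.4236 0.0419]
dropper_bottle 0.48 [194.  229.2] [ 0.2989 -0.024 ]
pigment 0.64 [224.2 238.3] [0.3947 0.0125]
bench_timer 0.87 [223.2 247.7] [0.43  0.066]
block 0.68 [227.1 264. ] [0.4219 0.0426]
mat_blue 0.75 [291.9 223.2] [0.7028 0.1129]
mat_blue 0.69 [247.8 226.3] [0.5988 0.1802]
mat_blue 0.56 [267.2 209.7] [0.71   0.2237]
mat_orange 0.64 [297.4 249.7] [ 0.6099 -
[... 187 characters left out ...]
 398.4766 209.8671]
 [  0.       0.       1.    ]] 0.009280019049872459 [0.5501 0.0379 1.1715] [ 0.0451  0.0138 -1.5799]
dropper_bottle 0.48 [265.3 263. ] [0.4635 0.0897]
pigment 0.67 [272.2 260.2] [0.4646 0.075 ]
pigment 0.2 [234.3 210.1] [0.5986 0.1752]
bench_timer 0.72 [277.7 269.6] [0.4335 0.0619]
bench_timer 0.51 [233.6 209. ] [0.6045 0.1849]
block 0.64 [282.1 267.7] [0.4357 0.0499]
mat_blue 0.9 [233.2 209.7] [0.6047 0.1923]
mat_blue 0.89 [259.8 174.7] [0.7073 0.1133]
mat_blue 0.57 [218.5 174. ] [0.7107 0.2353]
mat_orange 0.89 [300.1 209.7] [ 0.6028 -0.0043]
mat_green 0.81 [358.4 260.2] [ 0.4541 -0.1721]
cup 0.62 [400.5 211.6] [ 0.5926 -0.2837]
resin 0.86 [340.7 142.8] [ 0.7828 -0.1154]
```

```bash
python3 - <<'E'
import cv2
a=cv2.imread("pics/top0.png")[90:340,150:450];cv2.imwrite("pics/t0c.png",cv2.resize(a,(720,600),interpolation=2))
a=cv2.imread("pics/scene0.png")[140:360,130:390];cv2.imwrite("pics/s0c.png",cv2.resize(a,(700,592),interpolation=2))
E
```

```text
(no output)
```

View pics/t0c.png

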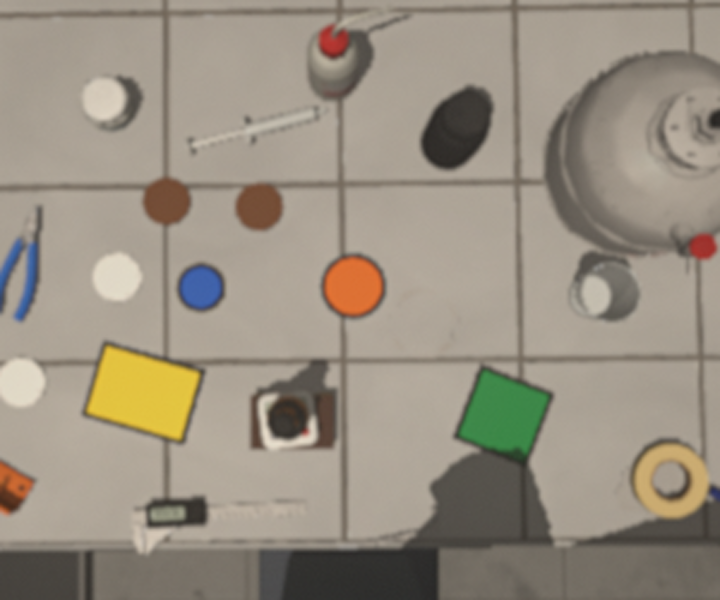

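View pics/s0c.png

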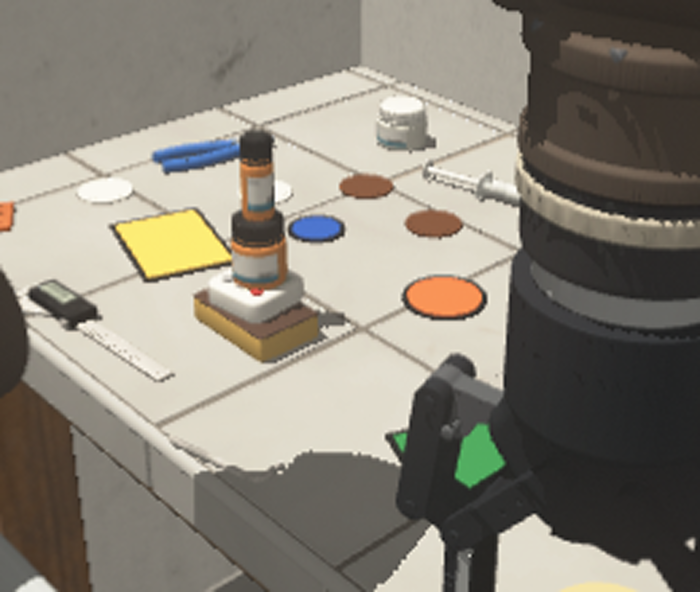

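```bash
cat >> h.py <<'E'
def mask(c,lo,hi,box=None):
    m=cv2.inRange(cv2.cvtColor(np.array(c["img"]),cv2.COLOR_RGB2HSV),np.array(lo),np.array(hi))
    if box: 
        b=np.zeros_like(m);x0,y0,x1,y1=box;b[y0:y1,x0:x1]=255;m&=b
    return m
def big(m):
    cs,_=cv2.findContours(m,cv2.RETR_EXTERNAL,cv2.CHAIN_APPROX_NONE);return max(cs,key=cv2.contourArea)[:,0,:].astype(float)
def rect(c,m,z):
    w=np.array([at(c,p,z)[:2] for p in big(m)]);r=cv2.minAreaRect((w*1000).astype(np.float32));return w,r
E
python3 - <<'E'
from h import *
c=capture("top")
for n,lo,hi,box in[("blue",(100,120,60),(125,255,255),(215,190,255,230)),("orange",(5,170,120),(15,255,255),(270,180,330,240)),("green",(50,100,40),(80,255,255),(320,230,400,300)),("yellow",(20,120,100),(32,255,255),(170,220,245,285)),("timer",(0,0,170),(180,50,255),(250,245,292,285))]:
    z=.049 if n=="timer" else .003
    w,r=rect(c,mask(c,lo,hi,box),z);print(n,len(w),np.round(r[0],1),np.round(r[1],1),round(r[2],1))
a=np.array(c["img"])[235:285,240:300];cv2.imwrite("pics/st.png",cv2.resize(a[:,:,::-1],(720,600),interpolation=cv2.INTER_CUBIC))
c=capture("scene");
a=np.array(c["img"])[180:280,195:255];cv2.imwrite("pics/ss.png",cv2.resize(a[:,:,::-1],(360,600),interpolation=cv2.INTER_CUBIC))
E
```

```text
blue 46 [606.8 192.8] [47.1 47.1] 89.7
orange 65 [605.7   5.5] [68.5 66.5] 44.4
green 104 [ 446.4 -175.1] [86.2 86.8] 68.4
yellow 134 [478.3 262.7] [124.2  89.4] 73.2
timer 273 [448.   83.5] [112.2 108.8] 89.6
```

View pics/st.png

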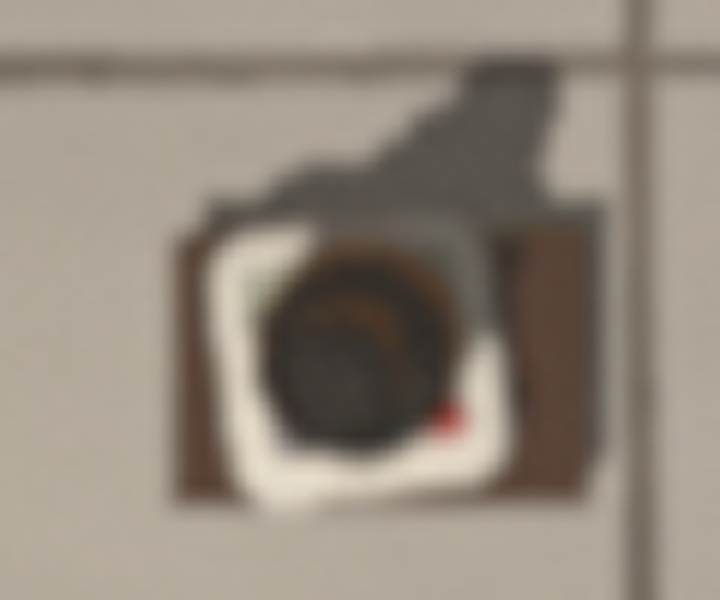

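View pics/ss.png

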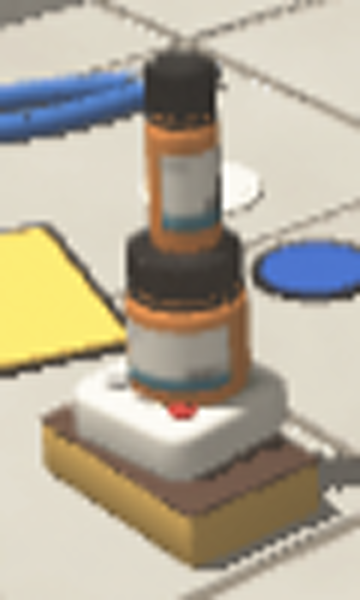

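```bash
python3 - <<'E'
from h import *
t=capture("top");s=capture("scene")
T=lambda u,v:(240+u/12-.5,235+v/12-.5); S=lambda u,v:(195+u/6-.5,180+v/6-.5)
p=lambda n,c,uv,z:print(n,np.round(at(c,uv,z)[:2],4))
p("drop top T",t,T(345,372),.184);p("drop top S",s,S(181,67),.184)
p("jarcap T",t,T(357,355),.109);p("jarcap S",s,S(185,250),.109)
for u,v in((212,225),(490,222),(512,480),(250,508)):p("timer",t,T(u,v),.047)
for u,v in((175,235),(592,210),(585,500),(172,500)):p("block",t,T(u,v),.025)
for u,v in((42,418),(192,512),(322,460)):p("blockS",s,S(u,v),.025)
E
```

```text
drop top T [0.4577 0.0823]
drop top S [0.4492 0.0777]
jarcap T [0.4544 0.083 ]
jarcap S [0.447  0.0768]
timer [0.4794 0.1194]
timer [0.4795 0.0542]
timer [0.4195 0.0496]
timer [0.4134 0.1109]
block [0.4757 0.1298]
block [0.4808 0.0301]
block [0.412  0.0325]
block [0.4128 0.1309]
blockS [0.4124 0.1301]
blockS [0.414  0.0343]
blockS [0.4749 0.0305]
```

```bash
cat >> h.py <<'E'
def go(x,y,z,yaw):
    s=read_state();R=Ro.from_euler('xyz',s["tcp_rot"]).as_matrix()
    d=R.T@(np.array([x,y,z])-s["eef_pos"])/.3
    a=-(yaw-s["tcp_rot"][2]);a=(a+np.pi)%(2*np.pi)-np.pi
    print("row",np.round(d,4),round(a/np.pi,4),"t",s["time_s"],"q",np.round(s["qpos"],2))
E
python3 -c "
from h import *
go(.453,.080,.28,.175)"
```

```text
row [-1.5376 -1.5185 -0.1157] -0.4558 t 1.3 q [-1.26  0.13 -0.04  1.41  0.    1.57]
```

```bash
python3 -m crank '[[-0.1,-0.1,-0.05,-0.05],[-0.2,-0.2,-0.1,-0.09],[-0.3,-0.3,-0.12,-0.14],[-0.4,-0.4,-0.12,-0.18],[-0.5,-0.5,-0.12,-0.23],[-0.6,-0.6,-0.12,-0.27],[-0.7,-0.7,-0.12,-0.32],[-0.8,-0.8,-0.12,-0.36],[-0.8,-0.8,-0.12,-0.41],[-0.8,-0.8,-0.12,-0.456]]'; python3 -c "
from h import *
go(.453,.080,.28,.175)"
```

```text
time_s: 2.3
eef_pos: [0.3169, -0.1956, 0.2815]
tcp_rot: [3.141, -0.001, 0.184]
wrist_force: [0.1, -0.1, -1.2]
grip_width: 1.001
row [ 0.6143 -0.8198  0.005 ] 0.003 t 2.3 q [-0.55 -0.16 -0.24  1.49 -0.    0.83]
```

```bash
python3 -m crank '[[0.1,-0.13,0,0],[0.2,-0.26,0,0],[0.3,-0.4,0,0],[0.4,-0.53,0,0],[0.5,-0.66,0,0],[0.6,-0.8,0.005,0.003],[0.615,-0.82,0.005,0.003],[0.615,-0.82,0.005,0.003],[0.615,-0.82,0.005,0.003],[0.615,-0.82,0.005,0.003]]' -0.3; python3 -c "
from h import *
go(.453,.080,.138,.175)
c=capture('scene');save(c,'s1');print(proj(c,(.453,.08,.28)))
a=np.array(c['img'])[100:280,130:330];cv2.imwrite('pics/s1c.png',cv2.resize(a[:,:,::-1],(600,540),interpolation=cv2.INTER_CUBIC))"
```

```text
time_s: 3.3
eef_pos: [0.4549, 0.076, 0.2801]
tcp_rot: [3.141, -0.0, 0.163]
wrist_force: [0.2, 0.2, 0.7]
grip_width: 0.649
row [-0.0041 -0.0144  0.4737] -0.0039 t 3.3 q [ 0.17  0.01 -0.09  1.47 -0.    1.57]
[223.85626953 148.59460961]
```

View pics/s1c.png

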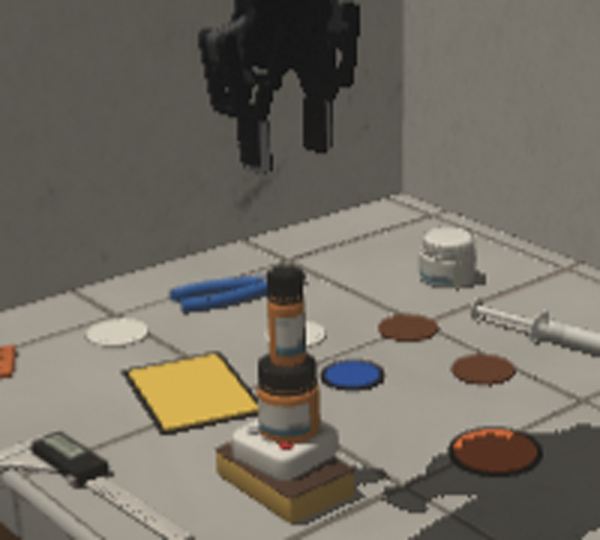

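```bash
python3 -m crank '[[-0.004,-0.01,0.07,0],[-0.004,-0.01,0.14,0],[-0.004,-0.01,0.21,0],[-0.004,-0.01,0.28,0],[-0.004,-0.01,0.35,0],[-0.004,-0.01,0.4,0],[-0.004,-0.01,0.43,0],[-0.004,-0.01,0.455,0],[-0.004,-0.01,0.47,0],[-0.004,-0.01,0.47,0]]';  python3 -c "
from h import *
go(.453,.080,.138,.175)
c=capture('scene');save(c,'s2')
c2=capture('top')
a=np.array(c['img'])[140:280,160:300];b=np.array(c2['img'])[200:300,230:330]
r=lambda a:cv2.resize(a[:,:,::-1],(400,400),interpolation=cv2.INTER_CUBIC)
cv2.imwrite('pics/s2c.png',np.hstack([r(a),r(b)]))"
```

```text
time_s: 4.35
eef_pos: [0.4536, 0.0797, 0.1387]
tcp_rot: [3.142, 0.0, 0.164]
wrist_force: [0.1, 0.2, 0.3]
grip_width: 0.651
row [-0.002  -0.0012  0.0025] -0.0035 t 4.35 q [ 0.17  0.03 -0.38  1.16 -0.    1.58]
```

View pics/s2c.png

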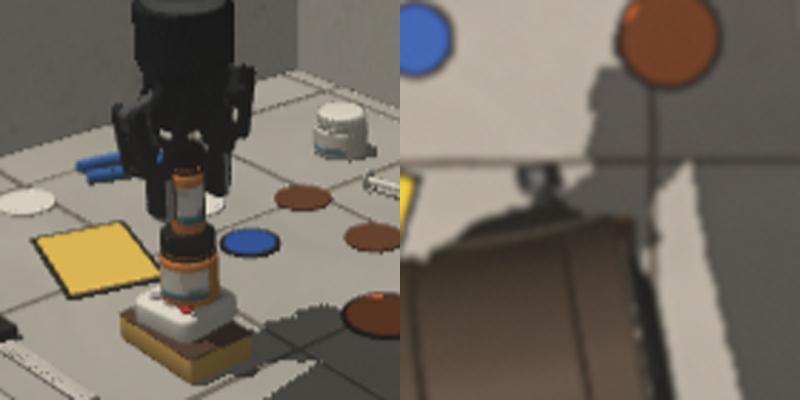

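```bash
Z='[[0,0,0,0],[0,0,0,0],[0,0,0,0],[0,0,0,0],[0,0,0,0],[0,0,0,0],[0,0,0,0],[0,0,0,0],[0,0,0,0],[0,0,0,0]]'; python3 -m crank '[[0,0,0,0],[0,0,0,0],[0,0,0,0],[0,0,0,0],[0,0,0,0],[0,0,0,0],[0,0,0,0],[0,0,0,0],[0,0,0,0],[0,0,0,0]]' 0.6; python3 -m crank '[[0,0,-0.01,0],[0,0,-0.02,0],[0,0,-0.04,0],[0,0,-0.06,0],[0,0,-0.09,0],[0,0,-0.12,0],[0,0,-0.15,0],[0,0,-0.18,0],[0,0,-0.2,0],[0,0,-0.2,0]]'; python3 -c "
from h import *
go(.607,.193,.2,.3)
c=capture('scene');save(c,'s3')
c2=capture('top')
a=np.array(c['img'])[110:280,145:315];b=np.array(c2['img'])[200:300,230:330]
r=lambda a:cv2.resize(a[:,:,::-1],(400,400),interpolation=cv2.INTER_CUBIC)
cv2.imwrite('pics/s3c.png',np.hstack([r(a),r(b)]))"
```

```text
time_s: 5.45
eef_pos: [0.4542, 0.0801, 0.1394]
tcp_rot: [-3.142, -0.001, 0.165]
wrist_force: [-0.3, 0.5, 6.2]
grip_width: 0.301
time_s: 6.45
eef_pos: [0.4542, 0.0801, 0.1999]
tcp_rot: [-3.142, -0.002, 0.165]
wrist_force: [0.7, 0.2, -0.4]
grip_width: 0.295
row [ 5.641e-01 -2.879e-01  5.000e-04] -0.0431 t 6.45 q [ 0.17  0.01 -0.27  1.3  -0.    1.58]
```

View pics/s3c.png

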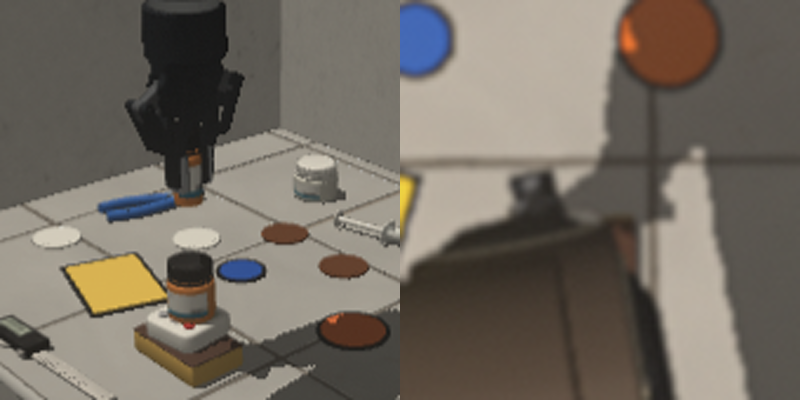

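```bash
python3 -m crank '[[0.05,-0.03,0,0],[0.12,-0.06,0,0],[0.2,-0.1,0,-0.01],[0.28,-0.14,0,-0.02],[0.36,-0.18,0,-0.03],[0.43,-0.22,0,-0.04],[0.49,-0.25,0,-0.043],[0.53,-0.27,0,-0.043],[0.555,-0.283,0,-0.043],[0.564,-0.288,0,-0.043]]'; python3 -c "
from h import *
go(.607,.193,.037,.3)
c=capture('scene');u=proj(c,(.607,.193,.16));print(u)
"
```

```text
time_s: 7.55
eef_pos: [0.607, 0.1938, 0.1977]
tcp_rot: [-3.142, 0.001, 0.3]
wrist_force: [0.6, -0.5, 0.0]
grip_width: 0.299
row [-3.000e-04  2.600e-03  5.357e-01] 0.0001 t 7.55 q [0.31 0.35 0.14 1.36 0.   1.58]
[246.24380974 170.58678231]
```

```bash
python3 -m crank '[[0,0,0.05,0],[0,0,0.12,0],[0,0,0.2,0],[0,0,0.28,0],[0,0,0.36,0],[0,0,0.42,0],[0,0,0.46,0],[0,0,0.49,0],[0,0.002,0.515,0],[0,0.002,0.525,0]]';python3 -m crank '[[0,0,0.001,0],[0,0,0.003,0],[0,0,0.006,0],[0,0,0.009,0],[0,0,0.012,0],[0,0,0.014,0],[0,0,0.016,0],[0,0,0.018,0],[0,0,0.018,0],[0,0,0.018,0]]'; python3 -c "
from h import *
c=capture('scene');save(c,'s4')
go(.607,.193,.0345,.3)
a=np.array(c['img'])[150:250,190:310]
cv2.imwrite('pics/s4c.png',cv2.resize(a[:,:,::-1],(600,500),interpolation=cv2.INTER_CUBIC))"
```

```text
time_s: 8.6
eef_pos: [0.6066, 0.1923, 0.0411]
tcp_rot: [3.142, 0.0, 0.299]
wrist_force: [-0.1, 0.1, -0.2]
grip_width: 0.298
time_s: 9.6
eef_pos: [0.6066, 0.1924, 0.0359]
tcp_rot: [-3.142, 0.0, 0.3]
wrist_force: [-0.4, -0.2, -0.6]
grip_width: 0.301
row [ 0.0017 -0.0016  0.0048] -0.0001 t 9.65 q [ 0.31  0.41 -0.14  1.02 -0.    1.58]
```

View pics/s4c.png

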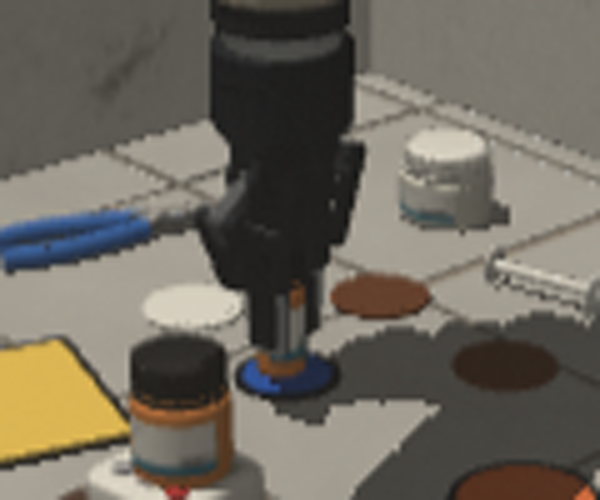

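```bash
python3 -m crank '[[0,0,0.001,0],[0,0,0.002,0],[0,0,0.003,0],[0,0,0.004,0],[0,0,0.005,0],[0,0,0.006,0],[0,0,0.007,0],[0,0,0.008,0],[0,0,0.008,0],[0,0,0.008,0]]';
```

```text
time_s: 10.65
eef_pos: [0.6067, 0.1924, 0.0336]
tcp_rot: [3.142, -0.0, 0.3]
wrist_force: [-1.1, -0.0, -0.4]
grip_width: 0.295
```

```bash
python3 -m crank '[[0,0,0.001,0],[0,0,0.002,0],[0,0,0.003,0],[0,0,0.004,0],[0,0,0.005,0],[0,0,0.005,0],[0,0,0.005,0],[0,0,0.005,0],[0,0,0.005,0],[0,0,0.005,0]]'
```

```text
time_s: 11.65
eef_pos: [0.6067, 0.1924, 0.0335]
tcp_rot: [3.142, -0.001, 0.3]
wrist_force: [-4.0, -1.5, 10.5]
grip_width: 0.294
```

```bash
python3 -m crank '[[0,0,-0.003,0],[0,0,-0.003,0],[0,0,-0.003,0],[0,0,-0.003,0],[0,0,-0.003,0],[0,0,-0.003,0],[0,0,-0.003,0],[0,0,-0.003,0],[0,0,-0.003,0],[0,0,-0.003,0]]' -0.3; python3 -m crank '[[0,0,-0.05,0],[0,0,-0.1,0],[0,0,-0.2,0],[0,0,-0.3,0],[0,0,-0.4,0],[0,0,-0.5,0],[0,0,-0.6,0],[0,0,-0.65,0],[0,0,-0.65,0],[0,0,-0.65,0]]'; python3 -c "
from h import *
go(.453,.080,.2,.165)"
```

```text
time_s: 12.65
eef_pos: [0.6066, 0.1924, 0.0329]
tcp_rot: [-3.142, -0.0, 0.3]
wrist_force: [0.2, 0.3, -1.0]
grip_width: 0.652
time_s: 13.65
eef_pos: [0.6067, 0.1924, 0.2274]
tcp_rot: [3.142, 0.0, 0.3]
wrist_force: [0.4, 0.7, -0.5]
grip_width: 0.647
row [-0.5999  0.2067  0.0913] 0.0429 t 13.65 q [ 0.31  0.34  0.2   1.42 -0.    1.58]
```

```bash
python3 -c "
from h import *
c=capture('scene');c2=capture('top')
a=np.array(c['img'])[190:270,195:265];b=np.array(c2['img'])[240:290,245:299]
r=lambda a:cv2.resize(a[:,:,::-1],(a.shape[1]*500//a.shape[0]*4//5,400),interpolation=cv2.INTER_CUBIC)
A=r(a);B=r(b);print(A.shape,B.shape);cv2.imwrite('pics/s5c.png',np.hstack([A,B]))"
```

```text
(400, 349, 3) (400, 432, 3)
```

View pics/s5c.png

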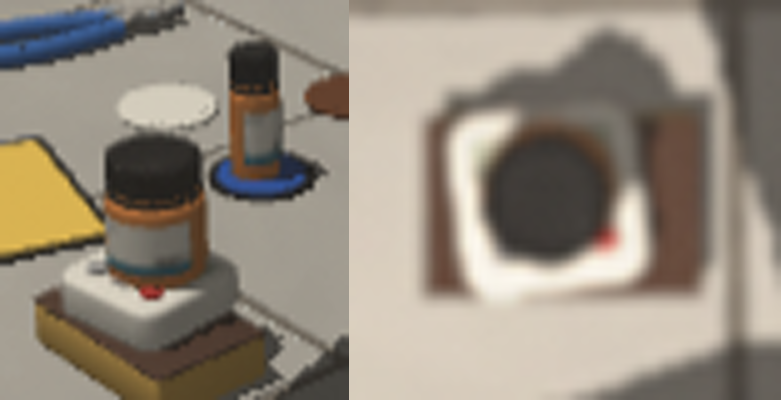

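```bash
python3 - <<'E'
from h import *
t=capture('top');s=capture('scene')
print(at(t,(269.5,264),.109),at(s,(225.3,221.5),.109))
# cap circle from mask (dark)
m=mask(t,(0,0,0),(180,255,75),(255,250,285,280))
w,r=rect(t,m,.109);print(cv2.minEnclosingCircle((w*1000).astype(np.float32)),w.min(0),w.max(0))
T=lambda u,v:(245+u/8-.5,240+v/8-.5)
P=[at(t,T(u-349,v),.047)[:2] for u,v in((447,108),(635,108),(655,280),(475,302))]
print(np.round(P,4),np.mean(P,0))
P=[at(t,T(u-349,v),.025)[:2] for u,v in((425,118),(710,98),(700,297),(425,295))]
print(np.round(P,4))
go(.453,.080,.2,.165)
E
```

```text
[0.45458061 0.08230834 0.109     ] [0.44592043 0.07550164 0.109     ]
((454.8227233886719, 82.9341812133789), 19.645252227783203) [0.43609204 0.06498854] [0.47312434 0.09962311]
[[0.4801 0.1205]
 [0.4795 0.0544]
 [0.4194 0.048 ]
 [0.4123 0.1111]] [0.44782354 0.08351813]
[[0.4752 0.1301]
 [0.4815 0.0279]
 [0.4107 0.0321]
 [0.4122 0.1304]]
row [-0.5978  0.2067  0.0892] 0.0429 t 13.85 q [ 0.31  0.34  0.19  1.42 -0.    1.58]
```

```bash
python3 -m crank '[[-0.08,0.03,0,0],[-0.2,0.07,0,0.01],[-0.32,0.11,0.02,0.02],[-0.44,0.15,0.04,0.03],[-0.54,0.19,0.06,0.043],[-0.597,0.205,0.09,0.043],[-0.597,0.205,0.09,0.043],[-0.597,0.205,0.09,0.043],[-0.597,0.205,0.09,0.043],[-0.597,0.205,0.09,0.043]]' -0.7; python3 -c "
from h import *
go(.453,.081,.072,.165)"
```

```text
time_s: 14.85
eef_pos: [0.4545, 0.0812, 0.2009]
tcp_rot: [-3.142, -0.0, 0.165]
wrist_force: [0.1, 0.4, -0.1]
grip_width: 0.85
row [-5.200e-03 -1.000e-04  4.297e-01] 0.0 t 14.85 q [ 0.18  0.01 -0.26  1.3   0.    1.58]
```

```bash
python3 -m crank '[[-0.003,0,0.07,0],[-0.003,0,0.14,0],[-0.003,0,0.21,0],[-0.003,0,0.27,0],[-0.003,0,0.32,0],[-0.003,0,0.36,0],[-0.003,0,0.39,0],[-0.003,0,0.415,0],[-0.003,0,0.43,0],[-0.003,0,0.43,0]]'; python3 -m crank '[[0,0,0,0],[0,0,0,0],[0,0,0,0],[0,0,0,0],[0,0,0,0],[0,0,0,0],[0,0,0,0],[0,0,0,0],[0,0,0,0],[0,0,0,0]]' 0.1;python3 -m crank '[[0,0,-0.005,0],[0,0,-0.01,0],[0,0,-0.02,0],[0,0,-0.03,0],[0,0,-0.05,0],[0,0,-0.07,0],[0,0,-0.1,0],[0,0,-0.14,0],[0,0,-0.17,0],[0,0,-0.17,0]]'; python3 -c "
from h import *
go(.606,.0055,.122,.165)
c=capture('scene')
a=np.array(c['img'])[150:280,180:310]
cv2.imwrite('pics/s6c.png',cv2.resize(a[:,:,::-1],(500,500),interpolation=cv2.INTER_CUBIC))"
```

```text
time_s: 15.85
eef_pos: [0.4527, 0.0806, 0.0716]
tcp_rot: [3.142, 0.0, 0.165]
wrist_force: [0.5, -0.6, 0.3]
grip_width: 0.848
time_s: 16.85
eef_pos: [0.4532, 0.0807, 0.073]
tcp_rot: [-3.142, -0.001, 0.165]
wrist_force: [-2.5, -0.8, 5.9]
grip_width: 0.525
time_s: 17.85
eef_pos: [0.4539, 0.0808, 0.1248]
tcp_rot: [-3.142, -0.003, 0.165]
wrist_force: [0.2, -0.2, -1.1]
grip_width: 0.525
row [0.4591 0.3307 0.0107] -0.0001 t 17.85 q [ 0.18  0.03 -0.41  1.13  0.    1.58]
```

View pics/s6c.png

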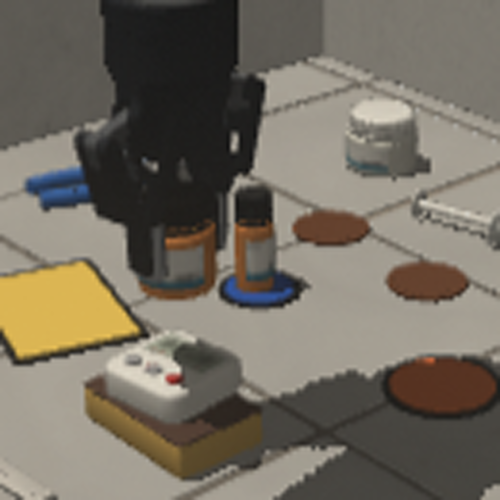

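```bash
python3 -m crank '[[0.03,0.02,0,0],[0.08,0.06,0,0],[0.15,0.11,0,0],[0.22,0.16,0,0],[0.29,0.21,0,0],[0.35,0.25,0,0],[0.4,0.29,0,0],[0.435,0.315,0,0],[0.455,0.33,0,0],[0.459,0.331,0,0]]'; python3 -c "
from h import *
go(.606,.0055,.033,.165)"
```

```text
time_s: 18.9
eef_pos: [0.6053, 0.0048, 0.1223]
tcp_rot: [-3.141, 0.001, 0.164]
wrist_force: [0.3, 0.4, -0.5]
grip_width: 0.529
row [ 0.003  -0.0019  0.2976] -0.0003 t 18.9 q [ 0.01  0.3  -0.09  1.18  0.    1.41]
```

```bash
python3 -m crank '[[0.002,0,0.04,0],[0.002,0,0.08,0],[0.002,0,0.12,0],[0.002,0,0.16,0],[0.002,0,0.2,0],[0.002,0,0.23,0],[0.002,0,0.26,0],[0.002,0,0.28,0],[0.002,0,0.295,0],[0.002,0,0.298,0]]';python3 -m crank '[[0,0,0.001,0],[0,0,0.003,0],[0,0,0.005,0],[0,0,0.007,0],[0,0,0.009,0],[0,0,0.011,0],[0,0,0.013,0],[0,0,0.013,0],[0,0,0.013,0],[0,0,0.013,0]]'
```

```text
time_s: 19.9
eef_pos: [0.6053, 0.0053, 0.033]
tcp_rot: [-3.141, 0.001, 0.165]
wrist_force: [-0.3, -0.2, -0.9]
grip_width: 0.529
time_s: 20.9
eef_pos: [0.6055, 0.0053, 0.0296]
tcp_rot: [-3.142, 0.0, 0.165]
wrist_force: [1.1, -0.4, -1.0]
grip_width: 0.526
```

```bash
python3 -m crank '[[0,0,0.001,0],[0,0,0.002,0],[0,0,0.003,0],[0,0,0.004,0],[0,0,0.005,0],[0,0,0.006,0],[0,0,0.006,0],[0,0,0.006,0],[0,0,0.006,0],[0,0,0.006,0]]'
```

```text
time_s: 21.9
eef_pos: [0.6056, 0.0053, 0.029]
tcp_rot: [3.141, -0.001, 0.165]
wrist_force: [-3.1, 0.6, 9.0]
grip_width: 0.528
```

Contact; release and rise.

```bash
python3 -m crank '[[0,0,-0.003,0],[0,0,-0.003,0],[0,0,-0.003,0],[0,0,-0.003,0],[0,0,-0.003,0],[0,0,-0.003,0],[0,0,-0.003,0],[0,0,-0.003,0],[0,0,-0.003,0],[0,0,-0.003,0]]' -0.7; python3 -m crank '[[0,0,-0.05,0],[0,0,-0.1,0],[0,0,-0.2,0],[0,0,-0.3,0],[0,0,-0.4,0],[0,0,-0.5,0],[0,0,-0.55,0],[0,0,-0.55,0],[0,0,-0.55,0],[0,0,-0.55,0]]'; python3 - <<'E'
from h import *
t=capture('top');s=capture('scene')
b=np.array(t['img'])[240:290,235:299];a=np.array(s['img'])[180:290,195:330]
cv2.imwrite('pics/s7a.png',cv2.resize(b[:,:,::-1],None,fx=12,fy=12,interpolation=cv2.INTER_CUBIC))
cv2.imwrite('pics/s7b.png',cv2.resize(a[:,:,::-1],None,fx=5,fy=5,interpolation=cv2.INTER_CUBIC))
go(.448,.083,.15,-1.46)
for box in[(245,235,295,290)]:
    w,r=rect(t,mask(t,(0,0,110),(180,60,255),(255,249,286,281)),.047);print(r)
E
```

```text
time_s: 22.9
eef_pos: [0.6055, 0.0053, 0.0287]
tcp_rot: [3.142, -0.0, 0.165]
wrist_force: [-0.8, -0.2, 0.0]
grip_width: 0.848
time_s: 23.9
eef_pos: [0.6048, 0.0053, 0.1921]
tcp_rot: [-3.141, 0.002, 0.164]
wrist_force: [0.3, -1.3, 0.5]
grip_width: 0.848
row [-0.473  -0.3412  0.1417] 0.5171 t 24.0 q [0.01 0.28 0.04 1.33 0.   1.41]
((443.56689453125, 96.14979553222656), (58.92697525024414, 78.22084045410156), 89.50846862792969)
```

View pics/s7a.png

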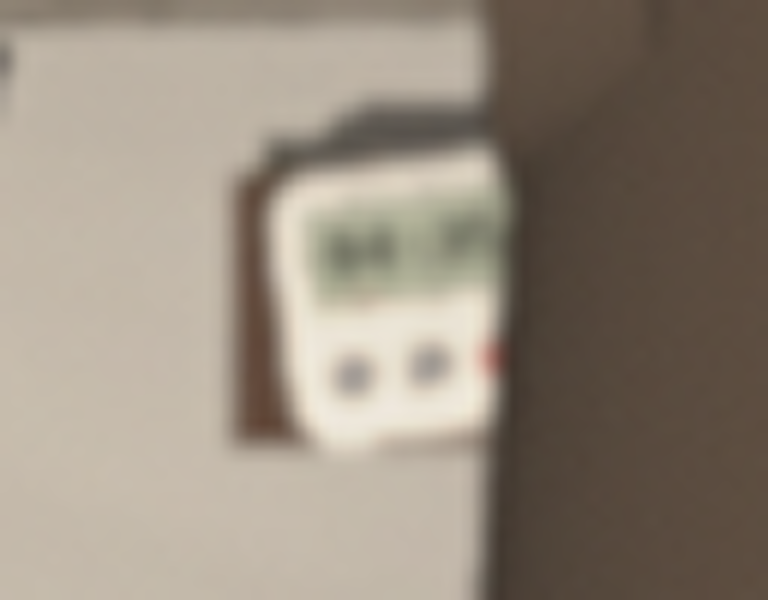

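View pics/s7b.png

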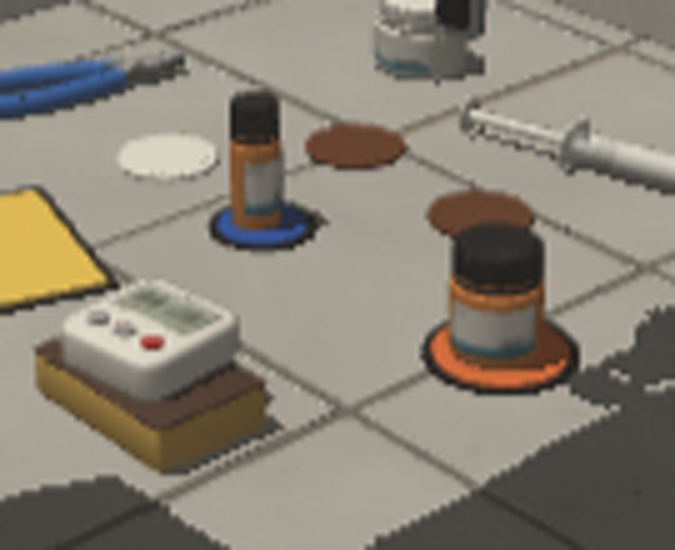

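```bash
python3 -m crank '[[-0.05,-0.03,0,-0.047],[-0.1,-0.07,0,-0.094],[-0.15,-0.11,0.02,-0.141],[-0.2,-0.15,0.04,-0.188],[-0.26,-0.19,0.06,-0.235],[-0.32,-0.23,0.08,-0.282],[-0.38,-0.27,0.1,-0.33],[-0.43,-0.31,0.12,-0.377],[-0.47,-0.34,0.14,-0.424],[-0.47,-0.34,0.14,-0.471]]' -1; python3 -c "
from h import *
go(.449,.083,.15,1.696)
go(.449,.083,.038,1.696)"
```

```text
time_s: 25.0
eef_pos: [0.4471, 0.0832, 0.1502]
tcp_rot: [-3.138, 0.0, 1.652]
wrist_force: [0.4, -0.2, 0.2]
grip_width: 0.999
row [-0.0012  0.0061  0.0006] -0.0141 t 25.0 q [ 0.18  0.01 -0.37  1.19  0.    0.1 ]
row [-0.0012  0.0073  0.374 ] -0.0141 t 25.0 q [ 0.18  0.01 -0.37  1.19  0.    0.1 ]
```

```bash
python3 -m crank '[[0,0.006,0.05,-0.014],[0,0.006,0.1,-0.014],[0,0.006,0.15,-0.014],[0,0.006,0.2,-0.014],[0,0.006,0.24,-0.014],[0,0.006,0.28,-0.014],[0,0.006,0.31,-0.014],[0,0.006,0.33,-0.014],[0,0.006,0.33,-0.014],[0,0.006,0.33,-0.014]]'; python3 -c "
from h import *
go(.449,.083,.038,1.696)
c=capture('scene')
a=np.array(c['img'])[190:290,180:300]
cv2.imwrite('pics/s8c.png',cv2.resize(a[:,:,::-1],(600,500),interpolation=cv2.INTER_CUBIC))"
```

```text
time_s: 26.0
eef_pos: [0.4517, 0.083, 0.053]
tcp_rot: [3.141, 0.0, 1.688]
wrist_force: [0.2, -0.1, -0.1]
grip_width: 1.003
row [ 0.0012 -0.009   0.0499] -0.0025 t 26.0 q [ 0.18  0.08 -0.52  0.97 -0.    0.06]
```

View pics/s8c.png

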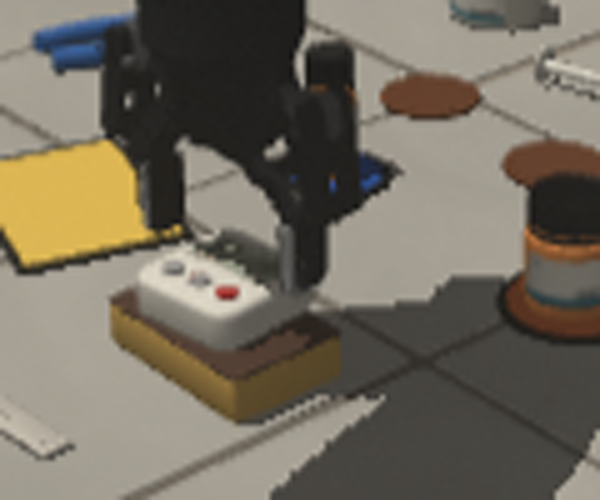

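```bash
python3 -m crank '[[0,-0.008,0.01,0],[0,-0.008,0.018,0],[0,-0.008,0.026,0],[0,-0.008,0.034,0],[0,-0.008,0.04,0],[0,-0.008,0.045,0],[0,-0.008,0.05,0],[0,-0.008,0.05,0],[0,-0.008,0.05,0],[0,-0.008,0.05,0]]'; python3 -m crank '[[0,0,0,0],[0,0,0,0],[0,0,0,0],[0,0,0,0],[0,0,0,0],[0,0,0,0],[0,0,0,0],[0,0,0,0],[0,0,0,0],[0,0,0,0]]' -0.2;python3 -m crank '[[0,0,-0.005,0],[0,0,-0.01,0],[0,0,-0.02,0],[0,0,-0.03,0],[0,0,-0.05,0],[0,0,-0.07,0],[0,0,-0.1,0],[0,0,-0.14,0],[0,0,-0.17,0],[0,0,-0.17,0]]'; python3 -c "
from h import *
go(.446,-.175,.09,1.193)
c=capture('scene')
a=np.array(c['img'])[190:290,180:300]
cv2.imwrite('pics/s9c.png',cv2.resize(a[:,:,::-1],(600,500),interpolation=cv2.INTER_CUBIC))"
```

```text
time_s: 27.05
eef_pos: [0.4492, 0.0827, 0.0378]
tcp_rot: [3.141, -0.0, 1.688]
wrist_force: [0.8, -0.1, 0.4]
grip_width: 0.999
time_s: 28.05
eef_pos: [0.4495, 0.0828, 0.0383]
tcp_rot: [3.141, -0.0, 1.688]
wrist_force: [-1.6, -0.6, 5.2]
grip_width: 0.758
time_s: 29.05
eef_pos: [0.4502, 0.0829, 0.0906]
tcp_rot: [3.139, -0.0, 1.688]
wrist_force: [0.4, -0.4, -0.8]
grip_width: 0.757
row [-0.852  -0.1147  0.0014] 0.1576 t 29.05 q [ 0.18  0.05 -0.47  1.05  0.    0.06]
```

View pics/s9c.png

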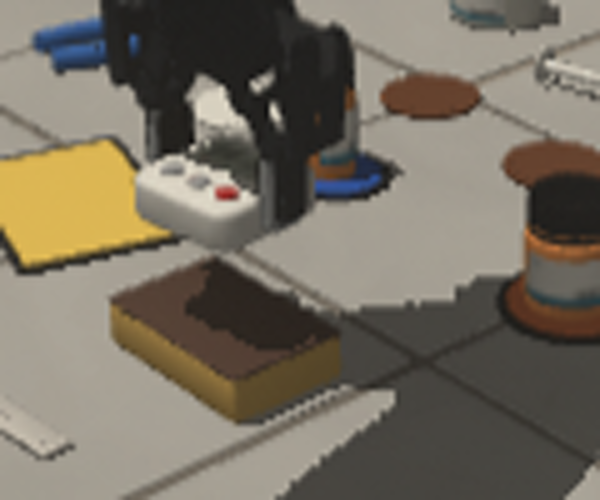

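```bash
python3 -m crank '[[-0.04,-0.005,0,0.01],[-0.1,-0.01,0,0.03],[-0.2,-0.025,0,0.05],[-0.32,-0.045,0,0.08],[-0.44,-0.06,0,0.1],[-0.56,-0.075,0,0.12],[-0.67,-0.09,0,0.14],[-0.76,-0.1,0,0.158],[-0.82,-0.11,0,0.158],[-0.852,-0.115,0,0.158]]'; python3 - <<'E'
from h import *
go(.446,-.175,.022,1.193)
t=capture('top')
for lo,hi,z,box,n in[((0,40,30),(25,255,125),.025,(250,245,296,285),'block'),((100,120,40),(125,255,255),.003,(215,190,255,230),'blue')]:
    m=mask(t,lo,hi,box);w,r=rect(t,m,z);print(n,r,w.min(0),w.max(0))
cv2.imwrite('pics/bm.png',m)
s=capture('scene')
a=np.array(t['img'])[175:290,165:325];cv2.imwrite('pics/t9.png',cv2.resize(a[:,:,::-1],None,fx=5,fy=5,interpolation=cv2.INTER_CUBIC))
E
```

```text
time_s: 30.1
eef_pos: [0.4439, -0.1771, 0.0881]
tcp_rot: [-3.14, 0.0, 1.189]
wrist_force: [-0.7, -0.2, -0.7]
grip_width: 0.754
row [0.0092 0.0042 0.2202] -0.0014 t 30.1 q [-0.38  0.09 -0.43  1.05 -0.    0.  ]
block ((445.6120300292969, 78.6855697631836), (97.4779052734375, 65.51887512207031), 89.56330108642578) [0.412942   0.02976402] [0.47869824 0.12756254]
blue ((595.9398803710938, 185.1804962158203), (24.186777114868164, 48.73181915283203), 36.42456817626953) [0.58317251 0.16924886] [0.6183898  0.21056514]
```

View pics/t9.png

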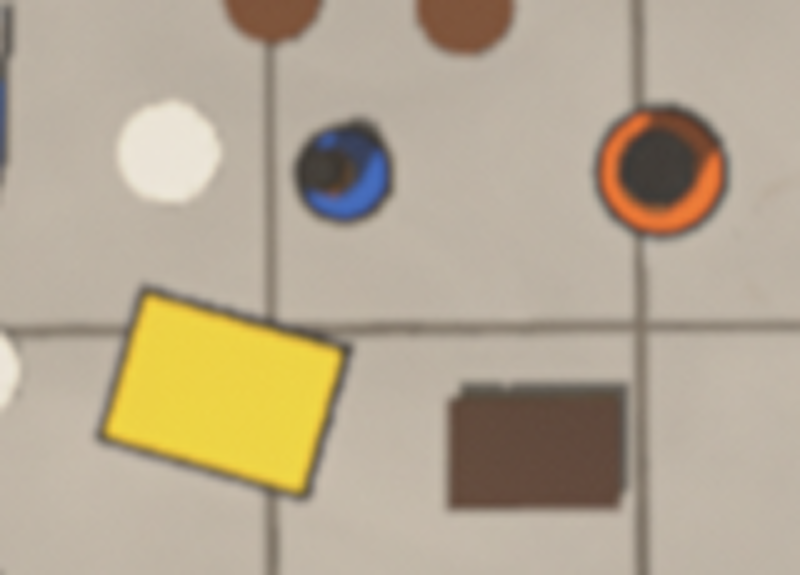

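```bash
python3 -m crank '[[0.009,0.004,0.03,0],[0.009,0.004,0.06,0],[0.009,0.004,0.1,0],[0.009,0.004,0.13,0],[0.009,0.004,0.16,0],[0.009,0.004,0.18,0],[0.009,0.004,0.2,0],[0.009,0.004,0.21,0],[0.009,0.004,0.22,0],[0.009,0.004,0.22,0]]';python3 -m crank '[[0,0,0.002,0],[0,0,0.004,0],[0,0,0.006,0],[0,0,0.008,0],[0,0,0.01,0],[0,0,0.012,0],[0,0,0.014,0],[0,0,0.016,0],[0,0,0.017,0],[0,0,0.017,0]]'; python3 - <<'E'
from h import *
t=capture('top')
print('drop',at(t,(228.6,207.6),.078),'jar',at(t,(295.8,207.4),.065))
# mat centres via rings (dark border outer edges) hand-read
print('blue',at(t,(165+343.5/5-.5,175+172.5/5-.5),.003),'orange',at(t,(165+662/5-.5,175+170/5-.5),.003))
go(.446,-.175,.0163,1.193)
E
```

```text
time_s: 31.2
eef_pos: [0.4468, -0.1732, 0.0225]
tcp_rot: [-3.141, -0.0, 1.192]
wrist_force: [0.0, -0.0, -1.0]
grip_width: 0.756
time_s: 32.2
eef_pos: [0.4469, -0.1731, 0.0175]
tcp_rot: [-3.142, 0.0, 1.192]
wrist_force: [0.0, -0.0, -0.4]
grip_width: 0.761
drop [0.60711864 0.19501096 0.078     ] jar [0.60652086 0.00979766 0.065     ]
blue [0.60677852 0.19225241 0.003     ] orange [0.60642171 0.00503063 0.003     ]
row [-0.0069 -0.0004  0.0043] -0.0004 t 32.25 q [-0.37  0.15 -0.53  0.89  0.    0.01]
```

```bash
python3 -m crank '[[-0.005,0,0.001,0],[-0.005,0,0.002,0],[-0.005,0,0.004,0],[-0.005,0,0.005,0],[-0.005,0,0.006,0],[-0.005,0,0.007,0],[-0.005,0,0.008,0],[-0.005,0,0.009,0],[-0.005,0,0.009,0],[-0.005,0,0.009,0]]'
```

```text
time_s: 33.25
eef_pos: [0.4464, -0.1746, 0.0163]
tcp_rot: [3.141, 0.0, 1.192]
wrist_force: [-4.9, 1.6, 13.3]
grip_width: 0.759
```

```bash
python3 -m crank '[[0,0,-0.004,0],[0,0,-0.004,0],[0,0,-0.004,0],[0,0,-0.004,0],[0,0,-0.004,0],[0,0,-0.004,0],[0,0,-0.004,0],[0,0,-0.004,0],[0,0,-0.004,0],[0,0,-0.004,0]]' -1; python3 -m crank '[[0,0,-0.03,0],[0,0,-0.07,0],[0,0,-0.12,0],[0,0,-0.2,0],[0,0,-0.3,0],[0,0,-0.35,0],[0,0,-0.35,0],[0,0,-0.35,0],[0,0,-0.35,0],[0,0,-0.35,0]]'; python3 -c "
from h import *
go(.446,.079,.12,-.007)"
```

```text
time_s: 34.25
eef_pos: [0.4463, -0.1745, 0.0161]
tcp_rot: [3.142, 0.0, 1.192]
wrist_force: [0.7, 0.3, 0.1]
grip_width: 1.001
time_s: 35.25
eef_pos: [0.4457, -0.1743, 0.1201]
tcp_rot: [-3.14, -0.0, 1.192]
wrist_force: [-0.2, 0.1, 0.4]
grip_width: 1.003
row [ 0.7847 -0.3113  0.0008] 0.3816 t 35.25 q [-0.37  0.07 -0.38  1.12  0.    0.01]
```

```bash
python3 -m crank '[[0.08,-0.03,0,0.04],[0.16,-0.06,0,0.08],[0.26,-0.1,0,0.12],[0.36,-0.14,0,0.16],[0.46,-0.18,0,0.2],[0.56,-0.22,0,0.24],[0.65,-0.26,0,0.29],[0.73,-0.29,0,0.33],[0.785,-0.31,0,0.38],[0.785,-0.311,0,0.382]]'; python3 -c "
from h import *
go(.446,.079,.0145,-.007)"
```

```text
time_s: 36.25
eef_pos: [0.4463, 0.0803, 0.1203]
tcp_rot: [-3.142, 0.001, -0.007]
wrist_force: [-0.2, -2.1, -0.2]
grip_width: 1.001
row [-0.0006  0.0045  0.3527] -0.0001 t 36.25 q [ 0.18  0.02 -0.43  1.12  0.    1.76]
```

```bash
python3 -m crank '[[0,0.003,0.05,0],[0,0.003,0.1,0],[0,0.003,0.15,0],[0,0.003,0.2,0],[0,0.003,0.25,0],[0,0.003,0.29,0],[0,0.003,0.32,0],[0,0.003,0.34,0],[0,0.003,0.353,0],[0,0.003,0.353,0]]'; python3 -m crank '[[0,0,0,0],[0,0,0,0],[0,0,0,0],[0,0,0,0],[0,0,0,0],[0,0,0,0],[0,0,0,0],[0,0,0,0],[0,0,0,0],[0,0,0,0]]' -0.2;python3 -m crank '[[0,0,-0.005,0],[0,0,-0.01,0],[0,0,-0.02,0],[0,0,-0.03,0],[0,0,-0.05,0],[0,0,-0.07,0],[0,0,-0.1,0],[0,0,-0.14,0],[0,0,-0.17,0],[0,0,-0.17,0]]'; python3 -c "
from h import *
go(.478,.263,.066,-.293)"
```

```text
time_s: 37.25
eef_pos: [0.4467, 0.0778, 0.015]
tcp_rot: [3.141, 0.0, -0.008]
wrist_force: [0.1, -0.3, 0.1]
grip_width: 1.003
time_s: 38.25
eef_pos: [0.4474, 0.078, 0.0161]
tcp_rot: [-3.141, -0.002, -0.008]
wrist_force: [-0.6, 0.1, 6.6]
grip_width: 0.746
time_s: 39.25
eef_pos: [0.448, 0.0781, 0.0681]
tcp_rot: [-3.141, -0.003, -0.008]
wrist_force: [0.7, 0.2, -0.3]
grip_width: 0.751
row [ 0.095  -0.6172  0.0075] 0.0906 t 39.25 q [ 0.17  0.06 -0.51  1.   -0.    1.75]
```

```bash
python3 -m crank '[[0,-0.04,0,0.01],[0.01,-0.1,0,0.02],[0.02,-0.18,0,0.03],[0.04,-0.27,0,0.04],[0.05,-0.36,0,0.05],[0.07,-0.45,0,0.06],[0.08,-0.52,0,0.07],[0.09,-0.57,0,0.08],[0.095,-0.605,0.005,0.09],[0.095,-0.617,0.0075,0.0906]]'; python3 -c "
from h import *
go(.478,.263,.026,-.293)"
```

```text
time_s: 40.25
eef_pos: [0.4768, 0.2636, 0.0635]
tcp_rot: [3.141, 0.0, -0.292]
wrist_force: [-0.1, -0.3, 0.6]
grip_width: 0.748
row [0.0045 0.0009 0.125 ] 0.0003 t 40.25 q [ 0.51  0.23 -0.33  1.02  0.    2.37]
```

```bash
python3 -m crank '[[0.003,0,0.01,0],[0.003,0,0.03,0],[0.003,0,0.05,0],[0.003,0,0.07,0],[0.003,0,0.09,0],[0.003,0,0.105,0],[0.003,0,0.115,0],[0.003,0,0.122,0],[0.003,0,0.125,0],[0.003,0,0.125,0]]'; python3 -m crank '[[0,0,0.003,0],[0,0,0.006,0],[0,0,0.009,0],[0,0,0.012,0],[0,0,0.015,0],[0,0,0.018,0],[0,0,0.02,0],[0,0,0.021,0],[0,0,0.021,0],[0,0,0.021,0]]'; python3 -c "
from h import *
go(.478,.263,.019,-.293)"
```

```text
time_s: 41.25
eef_pos: [0.4777, 0.2625, 0.0264]
tcp_rot: [-3.142, -0.0, -0.293]
wrist_force: [-0.4, -0.1, -0.7]
grip_width: 0.743
time_s: 42.25
eef_pos: [0.4777, 0.2625, 0.0202]
tcp_rot: [-3.142, -0.0, -0.293]
wrist_force: [-0.1, -0.2, -0.5]
grip_width: 0.745
row [ 0.0005 -0.002   0.0039] 0.0 t 42.25 q [ 0.5   0.26 -0.38  0.93 -0.    2.37]
```

```bash
python3 -m crank '[[0,0,0.001,0],[0,0,0.002,0],[0,0,0.003,0],[0,0,0.004,0],[0,0,0.005,0],[0,0,0.006,0],[0,0,0.006,0],[0,0,0.006,0],[0,0,0.006,0],[0,0,0.006,0]]'
```

```text
time_s: 43.25
eef_pos: [0.4776, 0.2625, 0.0191]
tcp_rot: [-3.141, -0.0, -0.293]
wrist_force: [-3.3, -1.1, 7.3]
grip_width: 0.746
```

```bash
python3 -m crank '[[0,0,-0.003,0],[0,0,-0.003,0],[0,0,-0.003,0],[0,0,-0.003,0],[0,0,-0.003,0],[0,0,-0.003,0],[0,0,-0.003,0],[0,0,-0.003,0],[0,0,-0.003,0],[0,0,-0.003,0]]' -1; python3 -m crank '[[0,0,-0.03,0],[0,0,-0.07,0],[0,0,-0.12,0],[0,0,-0.2,0],[0,0,-0.3,0],[0,0,-0.4,0],[0,0,-0.5,0],[0,0,-0.6,0],[0,0,-0.6,0],[0,0,-0.6,0]]'; python3 -c "
from h import *
go(.32,.03,.22,-.1)"
```

```text
time_s: 44.25
eef_pos: [0.4776, 0.2625, 0.0193]
tcp_rot: [-3.142, 0.0, -0.293]
wrist_force: [0.5, -0.0, 0.2]
grip_width: 0.999
time_s: 45.25
eef_pos: [0.4781, 0.2627, 0.2008]
tcp_rot: [-3.14, -0.002, -0.293]
wrist_force: [1.0, -0.2, -0.2]
grip_width: 1.003
row [-0.2805  0.8947 -0.0663] -0.0614 t 45.25 q [ 0.5   0.17 -0.09  1.31 -0.    2.37]
```

```bash
python3 -m crank '[[-0.03,0.08,-0.06,0],[-0.06,0.18,-0.06,0],[-0.1,0.3,-0.06,0],[-0.13,0.42,-0.06,0],[-0.17,0.54,-0.06,0],[-0.2,0.65,-0.06,0],[-0.24,0.77,-0.06,0],[-0.28,0.85,-0.06,0],[-0.28,0.89,-0.06,0],[-0.28,0.89,-0.06,0]]'; python3 - <<'E'
from h import *
t=capture('top');save(t,'tf');s=capture('scene')
for n,lo,hi,z,box in[('timer',(0,0,200),(180,45,255),.047,(325,235,390,290)),('green',(50,100,30),(80,255,255),.003,(320,230,400,300)),('block',(0,40,30),(17,255,125),.028,(175,222,245,285)),('yellow',(18,120,100),(32,255,255),.003,(170,220,245,285))]:
    w,r=rect(t,mask(t,lo,hi,box),z);print(n,np.round(r[0],1),np.round(r[1],1),round(r[2],1))
a=np.array(t['img'])[125:300,165:425];cv2.imwrite('pics/tfc.png',cv2.resize(a[:,:,::-1],None,fx=3,fy=3,interpolation=cv2.INTER_CUBIC))
E
```

```text
time_s: 46.25
eef_pos: [0.319, 0.0301, 0.2166]
tcp_rot: [3.141, 0.001, -0.295]
wrist_force: [1.0, 1.0, -0.0]
grip_width: 0.999
timer [ 434.5 -176.7] [50.5 41.7] 89.6
green [ 444.8 -180. ] [76.8 87.8] 70.5
block [479.1 263. ] [97.5 61.5] 73.7
yellow [478.1 262.8] [123.5  89.4] 73.4
```

View pics/tfc.png

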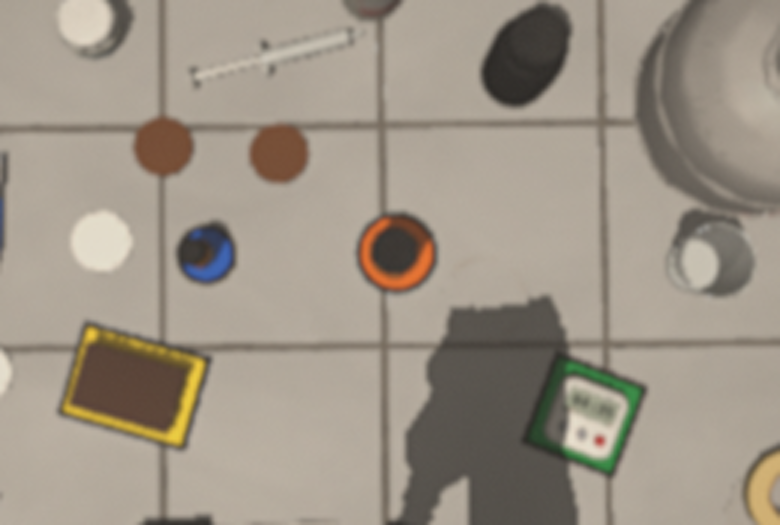

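```bash
python3 -c "
from station import *
print(job_done())"
```

```text
the job is handed in; nothing more can be done
None
```

I took the stack apart and set each thing upright on its own mat: dropper bottle on blue, pigment jar on orange, timer on green, block on yellow. I handed the job in at about 46 s, with the gripper open and clear of everything. The hand-in gives no verdict.

- **Dropper bottle and jar:** in the top camera the bottle was about 3 mm and the jar about 5 mm from the mat centre, both upright.
- **Block:** about 1 mm off centre and square with its mat to within 0.5 degrees.
- **Timer:** it looks central and square in the last picture, and the tool was within about 1 mm of the aimed point at release. The colour-based measurement of it failed in that picture because the arm's shadow fell on it, so I have no measured figure.
- **Beaker and black bottle:** by eye they stand where they did at the start. I did not measure them, and the arm was never moved near either.
- **A disagreement:** the scene camera put the bottle and jar tops in the stack 6 to 11 mm away from where the top camera put them. I aimed between the two, closer to the top camera, and the grasps held.

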